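# Secure the tray of a spice carousel with its push-on clip

## Robot

A 7-joint arm with a two-finger parallel gripper is mounted at the origin on the work surface. World frame = base frame: x ahead of the robot, y to its left, z up, the work surface at z = 0. Lengths are in m, angles in degrees, forces in N, time in s.
With the tool pointing down it reaches from about 0.35 to 0.775 m from the base axis. Payload 3.1 kg.
Tool frame: the origin (TCP) lies on the centre line of the jaws, within the pads' length; the fingertips stand 17 mm ahead of it and the grasp point (between the pads) lies 2 mm behind it (robot.tip_reach is the distance from the TCP to the fingertips, in m); z points along the fingers, y is the line along which they close (so a half turn about z gives the same grasp; the last joint's range is limited). The gripper opens to 85 mm and grips with 20 to 120 N. Pads are 22 mm wide; open, the fingers measure 114 mm over their backs; the gripper's body (76 mm by 85 mm) begins 54 mm behind the grasp point. The pads swing forward as they close: fully open they stand 13 mm farther back than shut.
Start: joints at [73.298, 17.813, 0.802, 86.603, -0.252, 75.585, -1.558], TCP at [0.136, -0.533, 0.248] pointing down, gripper open.
Joint ranges: [-154.91, 154.91], [-16.99, 109.72], [-72.82, 74.43], [7.12, 147.25], [-82.49, 262.49], [11.32, 116.49], [-174.64, 174.64]. Speed limits (degrees/s): [159.86, 159.86, 180, 180, 180, 180, 180].

## Interface

Orientations are given as [roll, pitch, yaw] about the fixed x, y, z axes, in that order (R = Rz(yaw) Ry(pitch) Rx(roll)).
In Python, from station import robot, fingers, vision, workorder, recognise gives the robot as it stands. Calls block until the motion is done:
- robot.move_to(position, orientation): joint-space move of the TCP to a pose.
- robot.line_to(position, orientation=None, velocity=0.15, f_stop=None): straight line of the TCP; orientation=None keeps the orientation; velocity is the mean speed in m/s. With f_stop (N) it stops when the force on the tool has changed by that much, and returns True; else False.
- robot.move_j(angles): joint-space move.
- fingers.gripper_to(opening, force=None): opening from 0.0 (shut) to 1.0 (fully open); force is the grip in N (None keeps the last); returns when the fingers have stopped.
- robot.pause(seconds).
- robot.inverse_kinematics(position, orientation): joint angles nearest the present ones, or None.
- vision.grab_frame(name): name is "scene" or "top" or "wrist"; returns the picture (384x512x3 uint8, red, green, blue); there is no depth.
- vision.calibration(name): a dict with "mtx" (3x3 intrinsics, pixels), "k1" (the pictures are not rectified: a ray, as slopes to the right and down, at radius r is drawn at 1 + k1 r^2 times it, then the intrinsics apply), "extrinsics" (4x4, takes a point from world to camera coordinates); the wrist camera has in their place "T_tool_cam" (4x4, takes a point from camera to tool coordinates, whose origin is the TCP and whose axes are the flange's). Camera axes: x right, y up, looking along -z (the intrinsics and any distortion apply to the point x, -y, -z); pixel columns grow to the right and rows downward; lengths in m; the calibration is good to about 2 mm. A picture is of the moment at which its call begins: read the wrist's pose just before it. calibration takes no time and is no camera call.
A pose or a line that the arm cannot do raises robot.PlanningError and nothing moves.
- workorder.close_job(): hands the job in; it is judged then, once.
Trained networks look in the newest picture that a camera, given by its name, has taken for a name from the list of things; names that differ only in an ending like _2 or _b are one class to them, and where a whole thing is asked for, a point or a joint stands for the part that bears it (a point fixed in the world has none). Each returns a list of dicts, best first, with "p" (0 to 1); they miss things now and then, are a little off and sometimes report something else, mostly with a low value. They report only what shows in the picture. A call takes as long as a camera call. They do not tell look-alikes from the thing itself.
- recognise(label, camera): "rect" ([centre column, centre row, width, height] in pixels, round what is visible of it).
Readings, each from a call of its own:
- robot.current_time_s(): time.
- robot.current_joint_positions(): joint angles.
- robot.current_dq(): joint speeds.
- robot.current_joint_torque(): joint torques, N m.
- robot.current_tool_pos(): TCP position.
- robot.current_eef_rot(): TCP orientation.
- robot.current_contact_force(): force on the tool from outside, world axes, zero at the start.
- robot.current_torque(): the same for the moment, N m.
- robot.current_finger_gap(): opening from 0.0 (shut) to 1.0 (fully open).
- robot.current_gripper_force(): force on a finger pad.
Only numpy, scipy, OpenCV 4.12 (cv2) and the standard library are available. Lean on these libraries where they do the work, as an engineer would, in place of code of your own. Each camera call takes 0.05 s, during which the arm holds its last target. There are 200 camera calls.

## Task

Finish putting the spice carousel together so that it can be lifted by its knob without the tray coming off: press the tray fully down onto its foot, then push the black retaining clip lying on the tray sideways into the spindle's groove, mouth first, until it snaps fully home around the spindle. Leave the spice jars standing on the tray, leave the pepper mill and the mug where they are, and take the hand away at the end.

Things in the scene. Friction and masses are not known exactly. Their poses are not given: they have to be found in the camera images.
- carousel: The carousel's fixed part on the worktop: white round foot 184 mm across, 13 mm high, with an upright steel spindle in its middle and a dark wooden knob on top (34 mm across, top 73 mm above the worktop). Origin: on the spindle axis at worktop level; z up. In its frame the clip starts on the -x side of the spindle, the two jars on the +x side. It does not move.
- groove (a point): Middle of the spindle's groove, on the spindle axis, 28 mm above the worktop. The groove is 22 mm across and reaches from 22 to 34 mm above the worktop; the spindle above and below it is 30 mm across. The tray covers the groove until it is pressed down.
- tray (a joint): How far the tray has been pressed down its spindle, in m: 0 at the start, 0.014 fully down on the foot. A snug fit: it stays where it is left and goes down when pressed anywhere on its deck with about 4 to 10 N. The tray also turns about the spindle (light friction), carrying what stands on it.
- tray_deck (a point): Middle of the top face of the flat round wooden tray, on the spindle axis: 38 mm above the worktop at the start, 24 mm when fully down, just above the groove's lower edge, so that the clip lying on the deck is level with the groove. The tray is 280 mm across; its rim stands 8 mm above the deck, inner radius 134 mm.
- clip: Open C-shaped spring clip of slick black plastic, 8 mm thick, 30 g, lying flat on the tray, its mouth only roughly towards the spindle. Origin: centre of its 23.5 mm bore, on its underside; x points out of the mouth, z up. Ring 36 mm across outside; flared lips reach to x = +19 mm and are 37 mm apart over their tips. Fully home, its origin lies on the spindle axis (within 1 mm), underside on the deck.
- clip_throat (a point): Middle of the clip's throat, the gap of 17 mm between the rounded horns of its two spring arms: 9.5 mm from the bore centre along the clip's x, 4 mm above its underside. Pushed onto the groove with about 10 to 13 N the slick arms spring open; past the spindle's middle they snap shut behind it.
- clip_tab (a point): Middle of the upright thumb tab at the clip's back, a block 20 mm wide (clip's y), 10 mm long (clip's x from -29.5 to -19.5 mm) and 20 mm high from the deck; this point is at x = -24.5 mm, 10 mm above the underside. Its flat back face is for pushing, 5 to 10 mm above the deck; the ring in front of it is only 8 mm high. With the clip home, the back face is 29.5 mm from the spindle axis.
- jar_a: Spice jar of amber glass with a steel lid, 44 mm across, 75 mm high, 160 g, standing on the tray. Origin: centre of its underside, z up. Bystander.
- jar_b: Spice jar of clear glass with a steel lid, 44 mm across, 75 mm high, 160 g, standing on the tray. Origin: centre of its underside, z up. Bystander.
- mill: Dark wooden pepper mill, 58 mm across, 150 mm high, standing on the worktop beside the carousel. Origin: centre of its underside, z up. Bystander.
- mug: White mug, 80 mm across, 92 mm high, with a handle at its +y side, standing on the worktop beside the carousel. Origin: centre of its underside, z up. Bystander.
Not all that is in view belongs to the job. Of the things like the clip, leave any that is green or turquoise; of the rest the smaller one is meant.

How it is judged (in metres and radians):
On the way, in this order (a step that is already met when the one before it is completed fails the run):
1. the tray is pressed fully down onto the foot (value of joint tray above 0.0125 m), for 0.2 s.
2. the clip is home in the spindle's groove (value of joint tray above 0.0125 m and horizontal distance between clip and groove below 0.003 m and z of clip in the frame of groove between -0.007 and 0 m and angle between clip's own z axis and vertical below 0.12 rad), for 0.2 s.
At the end, for the whole second after the job is handed in: Tray down at least 12.5 of 14 mm; clip at rest, flat (0.12 rad), in the groove, bore centre within 3 mm of the spindle axis, underside 21 to 28 mm above the worktop; jars upright (0.15 rad) on the tray; mill and mug upright and within 30 mm of their starts (all of step 2 and linear speed of clip below 0.02 m/s and angle between each of jar_a, jar_b, mill, mug's own z axis and vertical below 0.15 rad and horizontal distance between each of jar_a, jar_b and groove below 0.118 m and z of jar_a in the frame of carousel between 0.018 and 0.03 m and z of jar_b in the frame of carousel between 0.018 and 0.03 m and distance of each of mill, mug from where it was at the start of the episode below 0.03 m); the robot touches nothing.
It fails at once if a spice jar is knocked over (angle between any of jar_a, jar_b's own z axis and vertical above 0.5 rad).
It fails at once if the pepper mill or the mug is knocked over or shoved away (angle between any of mill, mug's own z axis and vertical above 0.5 rad or distance of any of mill, mug from where it was at the start of the episode above 0.05 m).
It also fails if it takes over 51 s, if anything falls off the work surface, if the arm or the gripper's body presses on something with over 40 N, if the wrist force passes 120 N, or if a joint passes its speed limit or range.

## Working session

There is one attempt and no reset: what is moved stays moved. The work goes in short steps, each a Python script; the robot and the scene stay as the last script left them, time stands still between calls to the robot, and variables do not carry over. Pictures are saved under pics/ and viewed, at most 10 in all, crops included, and the job is handed in when it is done.

```bash
mkdir -p pics; ls; cat > h.py <<'E'
import numpy as np, cv2
from station import robot, fingers, vision, workorder, recognise
def grab(n,f=None):
    im=vision.grab_frame(n)
    if f: cv2.imwrite('pics/'+f,cv2.cvtColor(im,cv2.COLOR_RGB2BGR))
    return im
def Rm(rpy):
    from scipy.spatial.transform import Rotation as R
    return R.from_euler('xyz',rpy,degrees=True).as_matrix()
def cam(n,pose=None):
    c=vision.calibration(n)
    if n=='wrist':
        T=np.eye(4);p,r=pose;T[:3,:3]=Rm(r);T[:3,3]=p
        return c,T@np.array(c['T_tool_cam'])
    return c,np.linalg.inv(np.array(c['extrinsics']))
def px2w(n,uv,z,pose=None):
    c,T=cam(n,pose);K=np.array(c['mtx']);k=c['k1']
    d=np.linalg.solve(K,[uv[0],uv[1],1])[:2];s=d.copy()
    for _ in range(30): s=d/(1+k*(s@s))
    ray=T[:3,:3]@np.array([s[0],-s[1],-1]);o=T[:3,3]
    return o+ray*(z-o[2])/ray[2]
def w2px(n,P,pose=None):
    c,T=cam(n,pose);q=np.linalg.inv(T)@np.append(P,1)
    s=np.array([q[0],-q[1]])/-q[2];s=s*(1+c['k1']*(s@s))
    return (np.array(c['mtx'])@np.append(s,1))[:2]
def pose(): return robot.current_tool_pos(),robot.current_eef_rot()
E
python3 - <<'E'
from h import *
for n in ('top','scene'):
    im=grab(n,n+'.png')
    for l in ('carousel','clip','tray','jar_a','mill','mug'):
        print(n,l,[(np.round(d['rect']).tolist(),round(d['p'],2)) for d in recognise(l,n)][:4])
print(pose(),robot.current_time_s())
a=cv2.imread('pics/top.png')
cv2.imwrite('pics/top2.png',cv2.resize(a,(800,600),interpolation=cv2.INTER_CUBIC))
E
```

```text
pics
top carousel [([266.0, 164.0, 77.0, 80.0], 0.95)]
top clip [([209.0, 240.0, 16.0, 14.0], 0.64), ([189.0, 162.0, 7.0, 7.0], 0.55), ([259.0, 237.0, 14.0, 20.0], 0.42), ([256.0, 183.0, 8.0, 14.0], 0.38)]
top tray [([265.0, 165.0, 80.0, 77.0], 0.85), ([265.0, 164.0, 80.0, 76.0], 0.54)]
top jar_a [([260.0, 135.0, 11.0, 18.0], 0.7), ([259.0, 181.0, 16.0, 12.0], 0.56), ([293.0, 161.0, 13.0, 17.0], 0.45)]
top mill [([119.0, 206.0, 22.0, 21.0], 0.63)]
top mug [([396.0, 203.0, 32.0, 28.0], 0.55)]
scene carousel [([225.0, 208.0, 99.0, 74.0], 0.86)]
scene clip [([345.0, 224.0, 28.0, 25.0], 0.7), ([274.0, 282.0, 16.0, 16.0], 0.63), ([307.0, 184.0, 24.0, 13.0], 0.54), ([253.0, 201.0, 16.0, 8.0], 0.44)]
scene tray [([225.0, 210.0, 99.0, 77.0], 0.93), ([225.0, 208.0, 97.0, 74.0], 0.17)]
scene jar_a [([195.0, 210.0, 18.0, 32.0], 0.81), ([209.0, 175.0, 18.0, 31.0], 0.62)]
scene mill [([391.0, 311.0, 30.0, 58.0], 0.9)]
scene mug [([197.0, 108.0, 30.0, 38.0], 0.61)]
(array([ 0.13601413, -0.53293081,  0.24832543]), array([ 1.79996940e+02, -1.25543204e-03,  1.43157070e+01])) 0.7
```

View pics/top2.png

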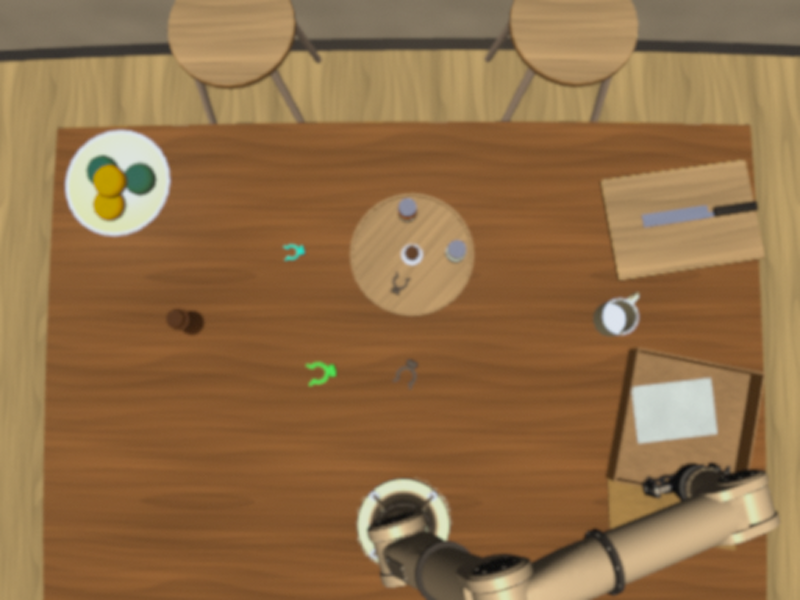

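```bash
python3 - <<'E'
from h import *
for uv,z in [((266,164),.04),((259,181),.04),((209,240),.01),((259,237),.01),((189,162),.01),((119,206),.1),((396,203),.05)]: print(uv,px2w('top',uv,z).round(3))
for P in [(.5,0,0),(.6,0,0),(.5,.1,0)]: print(w2px('top',P).round(0))
E
```

```text
(266, 164) [ 0.605 -0.032  0.04 ]
(259, 181) [ 0.545 -0.007  0.04 ]
(209, 240) [0.337 0.172 0.01 ]
(259, 237) [ 0.347 -0.006  0.01 ]
(189, 162) [0.619 0.247 0.01 ]
(119, 206) [0.453 0.476 0.1  ]
(396, 203) [ 0.464 -0.49   0.05 ]
[257. 195.]
[257. 167.]
[230. 195.]
```

The look-alikes, by pixel in the 512-wide top view:
- Black clip on the tray: (256,183).
- Larger dark clip on the worktop: (259,237).
- Turquoise: (189,162).
- Green: (209,240).

I choose the small black one on the tray and will check it with the wrist camera.

```bash
python3 - <<'E'
from h import *
print(np.array(vision.calibration('wrist')['T_tool_cam']).round(3))
robot.move_to([.52,-.02,.27],[180,0,0])
p=pose(); im=grab('wrist','w1.png')
print(p,robot.current_time_s())
for l in ('clip','clip_tab','carousel','jar_a'):
    for d in recognise(l,'wrist')[:3]: print(l,np.round(d['rect']),round(d['p'],2),px2w('wrist',d['rect'][:2],.042,p).round(4))
a=cv2.imread('pics/w1.png');cv2.imwrite('pics/w1b.png',cv2.resize(a,(800,600),interpolation=cv2.INTER_CUBIC))
E
```

```text
[[ 0.001  0.953  0.302  0.077]
 [ 1.    -0.001  0.     0.001]
 [ 0.     0.302 -0.953 -0.126]
 [ 0.     0.     0.     1.   ]]
(array([ 0.51998958, -0.02145415,  0.26979991]), array([ 1.79958813e+02,  2.29998105e-02, -1.31514953e-01])) 3.0333
clip [35. 75. 45. 31.] 0.88 [0.6216 0.2271 0.042 ]
clip [110. 274.  34.  35.] 0.84 [0.3638 0.179  0.042 ]
clip [244. 274.  40.  44.] 0.73 [ 0.3656 -0.0055  0.042 ]
clip_tab [233. 146.  36.  50.] 0.93 [0.5399 0.0045 0.042 ]
clip_tab [247. 273.  42.  45.] 0.84 [ 0.3669 -0.0098  0.042 ]
clip_tab [111. 274.  34.  30.] 0.8 [0.3642 0.177  0.042 ]
carousel [256. 102. 254. 201.] 0.74 [ 0.5899 -0.0227  0.042 ]
jar_a [355.  78.  66.  50.] 0.97 [ 0.6153 -0.1324  0.042 ]
jar_a [246.   2.  28.   5.] 0.46 [ 0.6903 -0.0118  0.042 ]
jar_a [233. 145.  40.  45.] 0.4 [0.541  0.0048 0.042 ]
```

View pics/w1b.png

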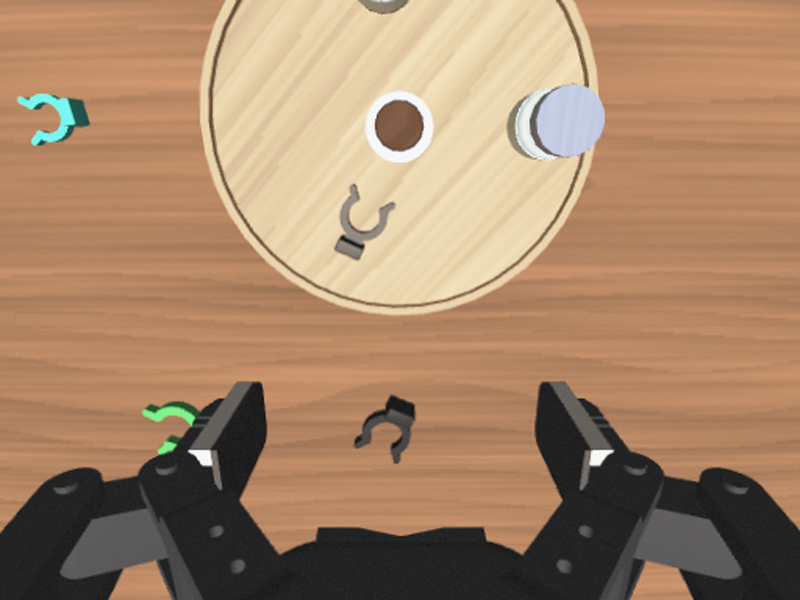

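The wrist view agrees. The small black clip lies on the tray at (365,214) of the 800x600 picture, tab at (350,247), mouth up towards the spindle and slightly right. The knob is at (399,125) and the larger dark clip is on the worktop at (387,430). First I press the tray down on its free +y side.

```bash
python3 - <<'E'
from h import *
p=pose(); s=.64
pp=(np.array([.51998958,-.02145415,.26979991]),np.array([179.9588,.023,-.1315]))
f=lambda u,v,z:px2w('wrist',(u*s,v*s),z,pp)
K=f(399,125,.073);print('knob',K,'ring',f(365,214,.046),'tab',f(351,243,.058))
# rim edges left/right/bottom at z .046
print('rim',f(201,105,.046),f(598,105,.046),f(398,315,.046))
r=robot.tip_reach
fingers.gripper_to(0.0)
P=K+[0,.088,0]
robot.move_to([P[0],P[1],.10+r],[180,0,0])
robot.line_to([P[0],P[1],.046+r],velocity=.15)
f0=np.array(robot.current_contact_force())
hit=robot.line_to([P[0],P[1],.0225+r],velocity=.025,f_stop=25)
print(hit,robot.current_tool_pos()[2]-r,np.array(robot.current_contact_force())-f0)
robot.pause(.3)
robot.line_to([P[0],P[1],.12+r],velocity=.2)
robot.move_to([.515,-.02,.24],[180,0,0]); 
fingers.gripper_to(1.0)
p=pose();grab('wrist','w2.png');print(p,robot.current_time_s())
a=cv2.imread('pics/w2.png');cv2.imwrite('pics/w2b.png',cv2.resize(a[40:240,100:420],(800,500),interpolation=cv2.INTER_CUBIC))
import json;json.dump([list(map(float,p[0])),list(map(float,p[1]))],open('p2.json','w'))
E
```

```text
knob [ 0.61193649 -0.02161514  0.073     ] ring [0.55082594 0.00377088 0.046     ] tab [0.53142157 0.01357311 0.058     ]
rim [0.6273814  0.11689652 0.046     ] [ 0.62695794 -0.16076277  0.046     ] [ 0.47132652 -0.0204466   0.046     ]
False 0.024196584117951225 [-1.52632225 -1.037073    5.23826302]
(array([ 0.51503313, -0.02002654,  0.24008435]), array([ 1.79996948e+02, -1.00578128e-02, -3.37385259e-03])) 8.8833
```

View pics/w2b.png

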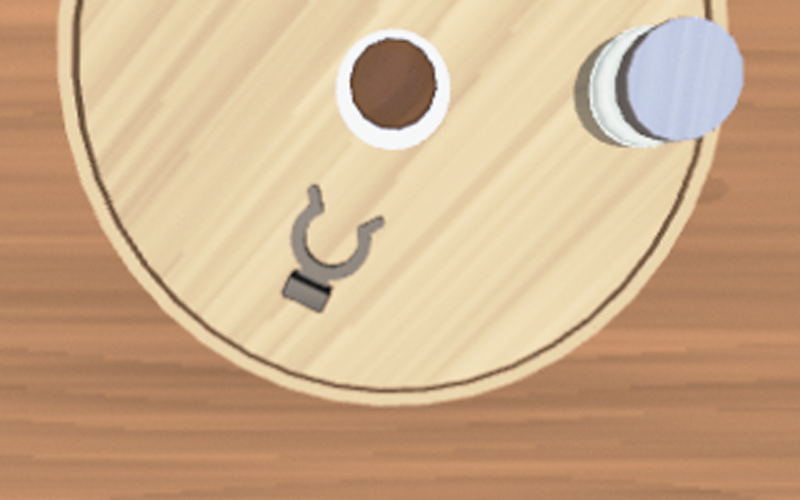

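```bash
cat > fit.py <<'E'
from h import *
from scipy.optimize import minimize
def clip_fit(im,pp,x0,zd=.024):
    g=cv2.cvtColor(im,cv2.COLOR_RGB2GRAY); hsv=cv2.cvtColor(im,cv2.COLOR_RGB2HSV)
    mask=((g<125)&(hsv[...,1]<70)).astype(np.uint8)
    c=w2px('wrist',[x0[0],x0[1],zd],pp); roi=np.zeros_like(mask)
    cv2.circle(roi,tuple(int(t) for t in c),38,1,-1); mask&=roi
    n,l,st,_=cv2.connectedComponentsWithStats(mask); k=1+np.argmax(st[1:,4]); mask=(l==k).astype(np.uint8)
    a=np.radians(np.arange(48,313,8)) 
    ring=np.r_[np.c_[18*np.cos(a),18*np.sin(a)],[[19,-18.5],[17,-14.5]],np.c_[11.75*np.cos(a),11.75*np.sin(a)][::-1],[[17,14.5],[19,18.5]]]/1000
    tab=np.array([[x,y,z] for x in(-.0295,-.0195) for y in(-.01,.01) for z in(0,.02)])
    def draw(q):
        R=np.array([[np.cos(q[2]),-np.sin(q[2])],[np.sin(q[2]),np.cos(q[2])]]); m=np.zeros((mask.shape[0]*4,mask.shape[1]*4),np.uint8)
        P=lambda A:np.array([w2px('wrist',np.append(R@b[:2]+q[:2],zd+b[2]),pp)*4+1.5 for b in A]).round().astype(np.int32)
        for z in (.002,.008): cv2.fillPoly(m,[P(np.c_[ring,np.full(len(ring),z)])],255)
        cv2.fillConvexPoly(m,cv2.convexHull(P(tab)),255)
        return cv2.resize(m,mask.shape[::-1],interpolation=cv2.INTER_AREA)/255.
    f=lambda q:np.abs(draw(q)-mask).sum()
    r=minimize(f,x0,method='Nelder-Mead',options=dict(initial_simplex=np.array([x0]+[np.add(x0,d) for d in([.006,0,0],[0,.006,0],[0,0,.25])]),maxiter=120))
    return r.x,r.fun,mask.sum(),mask
E
python3 - <<'E'
from fit import *; import json
p=json.load(open('p2.json')); im=cv2.cvtColor(cv2.imread('pics/w2.png'),cv2.COLOR_BGR2RGB)
F=lambda x,y,z:px2w('wrist',(100+x/2.5,40+y/2.5),z,p)
print('knob',F(393,83,.073),'rim bottom',F(395,405,.032),F(395,405,.046),'white l/r/b',F(335,90,.024),F(450,90,.024),F(393,150,.024))
print('hand',F(333,237,.032),F(307,292,.044),F(347,204,.032))
x0=F(333,237,.032)[:2]; q=clip_fit(im,p,[x0[0],x0[1],-.45]);print(q[:3],np.degrees(q[0][2]))
K=F(393,83,.073)[:2];print('bearing',np.degrees(np.arctan2(*(K-q[0][:2])[::-1])))
E
```

```text
knob [ 0.61164698 -0.02162254  0.073     ] rim bottom [ 0.47166556 -0.02293439  0.032     ] [ 0.47672615 -0.02284528  0.046     ] white l/r/b [0.61204452 0.0030819  0.024     ] [ 0.61208322 -0.04617984  0.024     ] [ 0.58724576 -0.0218064   0.024     ]
hand [0.55039747 0.00463198 0.032     ] [0.52815912 0.01554013 0.044     ] [ 0.56469219 -0.00177506  0.032     ]Traceback (most recent call last):
  File "<stdin>", line 6, in <module>
  File "fit.py", line 19, in clip_fit
    r=minimize(f,x0,method='Nelder-Mead',options=dict(initial_simplex=np.array([x0]+[np.add(x0,d) for d in([.006,0,0],[0,.006,0],[0,0,.25])]),maxiter=120))
    res = _minimize_neldermead(fun, x0, args, callback, bounds=bounds,
                               **options)
    fxr = func(xr)
    fx = function(np.copy(x), *(wrapper_args + args))
  File "fit.py", line 18, in <lambda>
    f=lambda q:np.abs(draw(q)-mask).sum()
                      ~~~~^^^
  File "fit.py", line 15, in draw
    for z in (.002,.008): cv2.fillPoly(m,[P(np.c_[ring,np.full(len(ring),z)])],255)
                                          ~^^^^^^^^^^^^^^^^^^^^^^^^^^^^^^^^^^
  File "fit.py", line 14, in <lambda>
    P=lambda A:np.array([w2px('wrist',np.append(R@b[:2]+q[:2],zd+b[2]),pp)*4+1.5 for b in A]).round().astype(np.int32)
                         ~~~~^^^^^^^^^^^^^^^^^^^^^^^^^^^^^^^^^^^^^^^^^^^^^
  File "h.py", line 23, in w2px
    c,T=cam(n,pose);q=np.linalg.inv(T)@np.append(P,1)
        ~~~^^^^^^^^
  File "h.py", line 11, in cam
    c=vision.calibration(n)
ValueError: time passes only in moves, steps and waits
```

```bash
sed -i 's/^def cam(/import functools\ncal=functools.cache(vision.calibration)\ndef cam(/; s/c=vision.calibration(n)/c=cal(n)/' h.py
python3 - <<'E'
from fit import *; import json
p=json.load(open('p2.json')); im=cv2.cvtColor(cv2.imread('pics/w2.png'),cv2.COLOR_BGR2RGB)
q=clip_fit(im,p,[.5504,.0046,-.44]);c,th=q[0][:2],q[0][2];print(q[:3],np.degrees(th))
S=np.array([.6117,-.0216]);d=S-c;print('bearing',np.degrees(np.arctan2(d[1],d[0])))
if abs(np.degrees(th)+25)>6 or np.hypot(*(c-[.5504,.0046]))>.004: raise SystemExit('doubt')
u=np.array([np.cos(th),np.sin(th)]);g=c-.033*u;rpy=[180,0,float(np.degrees(th))]
fingers.gripper_to(.55)
robot.move_to([*g,.12],rpy)
robot.line_to([*g,.043],velocity=.12,f_stop=12)
print(pose(),robot.current_contact_force())
fingers.gripper_to(0,force=50)
print('gap',robot.current_finger_gap()*85,robot.current_gripper_force(),robot.current_contact_force(),robot.current_time_s())
p=pose();grab('wrist','w3.png')
json.dump([list(map(float,p[0])),list(map(float,p[1]))],open('p3.json','w'))
a=cv2.imread('pics/w3.png');cv2.imwrite('pics/w3b.png',cv2.resize(a,(800,600),interpolation=cv2.INTER_CUBIC))
E
```

```text
(array([ 0.54988737,  0.00625337, -0.44354392]), np.float64(557.9450980392157), np.uint64(115)) -25.413194710693404
bearing -24.256786473524713
(array([0.52110182, 0.02044606, 0.04394835]), array([-1.79937812e+02, -1.05082525e-01, -2.54261093e+01])) [-0.23595917  1.15230896 -0.64040885]
gap 18.319803255994202 49.27064538002014 [-0.7654458   0.55236362  5.45255596] 11.1083
```

View pics/w3b.png

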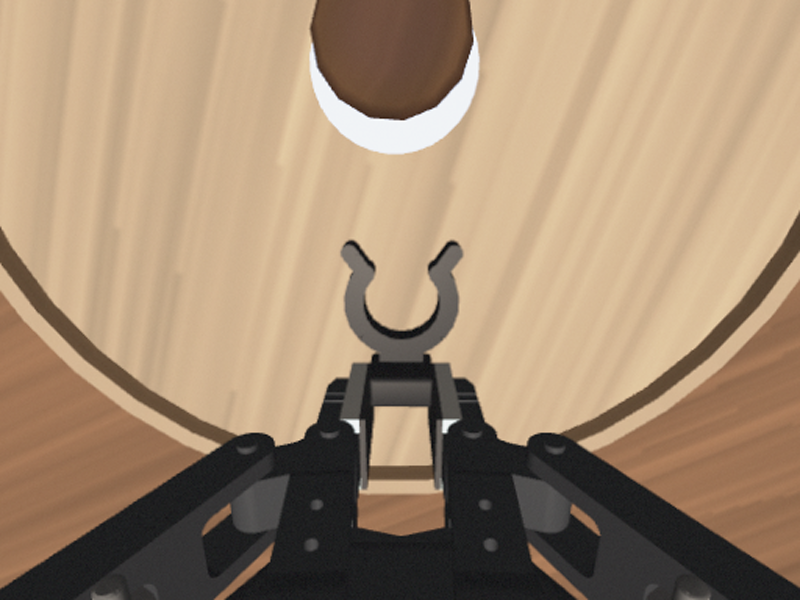

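The view shows the tab held squarely between the pads. The bore is at about (402,297), and the mouth faces the spindle, with knob edges at 312 and 472. Next: compute the offsets from this picture, correct them and push home.

```bash
python3 - <<'E'
from h import *; import json
p=json.load(open('p3.json')); F=lambda x,y,z:px2w('wrist',(x*.64,y*.64),z,p)
t=np.array(p[0])[:2];th=np.radians(p[1][2]);u=np.array([np.cos(th),np.sin(th)]);n=np.array([-u[1],u[0]])
rel=lambda P:((P[:2]-t)@u,(P[:2]-t)@n)
print('bore',rel(F(402,297,.032)),'lips',rel(F(402,245,.032)),'knob edges',rel(F(312,28,.073)),rel(F(472,28,.073)),'white bottom',rel(F(396,154,.024)),rel(F(313,60,.024)),rel(F(478,60,.024)))
print('S est',rel(np.array([.6117,-.0216])))
E
```

```text
bore (np.float64(0.033868980630086476), np.float64(-0.0011919808153018387)) lips (np.float64(0.0501315761195187), np.float64(-0.0011604787375937772)) knob edges (np.float64(0.09922076456703592), np.float64(0.0157540433733428)) (np.float64(0.09921539251830383), np.float64(-0.013978996183754082)) white bottom (np.float64(0.07613515774519489), np.float64(0.00066308034152621)) (np.float64(0.10194892149955835), np.float64(0.024214106932062676)) (np.float64(0.10195956124376834), np.float64(-0.02266917960982375))
S est (np.float64(0.10001249240516989), np.float64(0.0008570098036723428))
```

```bash
python3 - <<'E'
from h import *; import json
p=json.load(open('p3.json'))
t=np.array(p[0])[:2];th=np.radians(p[1][2]);u=np.array([np.cos(th),np.sin(th)]);n=np.array([-u[1],u[0]])
rpy=[180,0,float(p[1][2])]; at=lambda d:[*(t+d*u+.002*n),.0437]
robot.line_to(at(.035),rpy,velocity=.08)
print(pose(),robot.current_contact_force())
hit=robot.line_to(at(.068),velocity=.03,f_stop=38)
q=pose();f=np.array(robot.current_contact_force());print(hit,'travel',(q[0][:2]-t)@u,(q[0][:2]-t)@n,q[0][2],'f',f[:2]@u,f[:2]@n,f[2],robot.current_finger_gap()*85,robot.current_time_s())
robot.pause(.3)
q=pose();f=np.array(robot.current_contact_force());print('travel',(q[0][:2]-t)@u,'f',f[:2]@u,f[:2]@n,f[2])
grab('wrist','w4.png');json.dump([list(map(float,q[0])),list(map(float,q[1]))],open('p4.json','w'))
a=cv2.imread('pics/w4.png');cv2.imwrite('pics/w4b.png',cv2.resize(a,(800,600),interpolation=cv2.INTER_CUBIC))
E
```

```text
(array([0.55443922, 0.00706994, 0.04414364]), array([-1.79955773e+02, -1.26879500e-01, -2.54235561e+01])) [ 0.86061949 -0.68330922  3.75023979]
True travel 0.05230952018564453 0.0027823147718427435 0.04438805419716822 f -2.010608258459085 -0.9250380006535568 5.9867988359726105 18.520704676165845 12.75
travel 0.05227522149744807 f -1.8512253342779885 -0.2069027515747489 5.1681325124281
```

View pics/w4b.png

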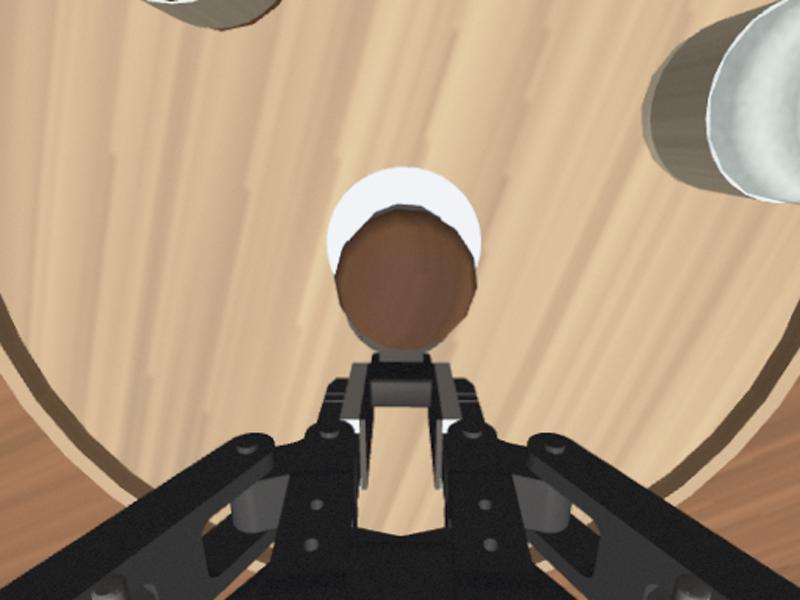

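The clip touched the groove at 52 mm of travel, as expected, and it is aligned: knob centre at column 406, clip at 402. The stop was only the contact impulse, so I continue slowly.

```bash
python3 - <<'E'
from h import *; import json
p=json.load(open('p3.json'));p4=json.load(open('p4.json'))
F=lambda x,y,z:px2w('wrist',(x*.64,y*.64),z,p4)
t=np.array(p[0])[:2];th=np.radians(p[1][2]);u=np.array([np.cos(th),np.sin(th)]);n=np.array([-u[1],u[0]])
t4=np.array(p4[0])[:2]
for a in ((336,278),(477,278),(406,350),(406,206)):
    P=F(*a,.073)[:2]-t4; print('knob',P@u,P@n)
at=lambda d:[*(t+d*u+.002*n),.0437]
for d in np.arange(.0535,.0686,.0015):
    hit=robot.line_to(at(d),velocity=.015,f_stop=35)
    q=pose();f=np.array(robot.current_contact_force());print(hit,round(d,4),'travel',((q[0][:2]-t)@u).round(4),((q[0][:2]-t)@n).round(4),q[0][2].round(4),'f',(f[:2]@u).round(1),(f[:2]@n).round(1),f[2].round(1))
    if hit: break
print(robot.current_time_s())
E
```

```text
knob 0.05218296061836277 0.013296228209206016
knob 0.05224851017228843 -0.016576772670451292
knob 0.03542049131122968 -0.0016535058378338973
knob 0.06735080236168814 -0.0013941622952228852
False 0.0535 travel 0.0522 0.0025 0.0443 f -1.6 -0.8 7.1
False 0.055 travel 0.0523 0.0025 0.0443 f -5.1 -1.9 9.6
False 0.0565 travel 0.0524 0.0025 0.0444 f -6.5 -2.0 11.3
False 0.058 travel 0.0524 0.0025 0.0443 f -9.7 -2.2 14.0
False 0.0595 travel 0.0525 0.0025 0.0443 f -12.1 -2.6 16.5
False 0.061 travel 0.0526 0.0026 0.0443 f -14.0 -3.4 18.7
False 0.0625 travel 0.0529 0.0026 0.0442 f -16.3 -3.0 19.7
False 0.064 travel 0.0539 0.0033 0.044 f -15.6 -2.2 18.3
False 0.0655 travel 0.0549 0.0033 0.044 f -17.7 -2.5 19.4
False 0.067 travel 0.0562 0.0034 0.044 f -16.7 -2.1 19.5
False 0.0685 travel 0.0578 0.0033 0.044 f -16.0 -2.4 19.6
15.85
```

The arm is compliant but the clip is moving in. I keep stepping.

```bash
python3 - <<'E'
from h import *; import json
p=json.load(open('p3.json'))
t=np.array(p[0])[:2];th=np.radians(p[1][2]);u=np.array([np.cos(th),np.sin(th)]);n=np.array([-u[1],u[0]])
at=lambda d:[*(t+d*u+.002*n),.0440]
for d in np.arange(.070,.0851,.0015):
    hit=robot.line_to(at(d),velocity=.015,f_stop=35)
    q=pose();f=np.array(robot.current_contact_force());tr=(q[0][:2]-t)@u;print(hit,round(d,4),'travel',tr.round(4),((q[0][:2]-t)@n).round(4),q[0][2].round(4),'f',(f[:2]@u).round(1),(f[:2]@n).round(1),f[2].round(1))
    if hit or tr>.0655 or f[:2]@u<-28: break
robot.pause(.2)
q=pose();grab('wrist','w5.png');json.dump([list(map(float,q[0])),list(map(float,q[1]))],open('p5.json','w'))
a=cv2.imread('pics/w5.png');cv2.imwrite('pics/w5b.png',cv2.resize(a,(800,600),interpolation=cv2.INTER_CUBIC))
print(robot.current_time_s(),q)
E
```

```text
False 0.07 travel 0.0632 0.0028 0.0441 f -9.0 -1.3 10.2
False 0.0715 travel 0.0689 0.0025 0.0441 f -3.7 0.0 5.3
16.6 (array([ 0.58438525, -0.00682862,  0.04406379]), array([179.62981023,   1.57496909, -25.15584218]))
```

View pics/w5b.png

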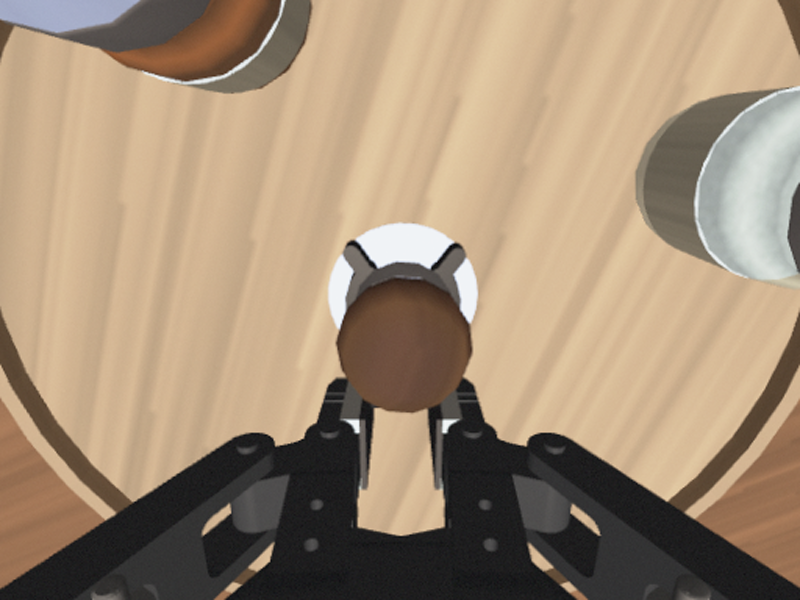

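It snapped home: the force dropped and the lips at (352,250) and (453,250) show beyond the spindle. I release, back off and check.

```bash
python3 - <<'E'
from h import *; import json
p=json.load(open('p3.json'))
t=np.array(p[0])[:2];th=np.radians(p[1][2]);u=np.array([np.cos(th),np.sin(th)]);n=np.array([-u[1],u[0]])
at=lambda d,z=.044:[*(t+d*u+.002*n),z]
robot.line_to(at(.069),velocity=.02)
fingers.gripper_to(.5)
robot.line_to(at(.045,.05),velocity=.08)
robot.line_to(at(.015,.19),velocity=.2)
robot.pause(.2)
q=pose();grab('wrist','w6.png');json.dump([list(map(float,q[0])),list(map(float,q[1]))],open('p6.json','w'))
a=cv2.imread('pics/w6.png');cv2.imwrite('pics/w6b.png',cv2.resize(a[:300,56:456],(800,600),interpolation=cv2.INTER_CUBIC))
print(robot.current_time_s(),q,robot.current_contact_force())
E
```

```text
18.8083 (array([0.53470821, 0.01555764, 0.18849307]), array([179.60378187,   1.50397507, -25.25933465])) [-0.13374861 -0.34247639 -1.06555241]
```

View pics/w6b.png

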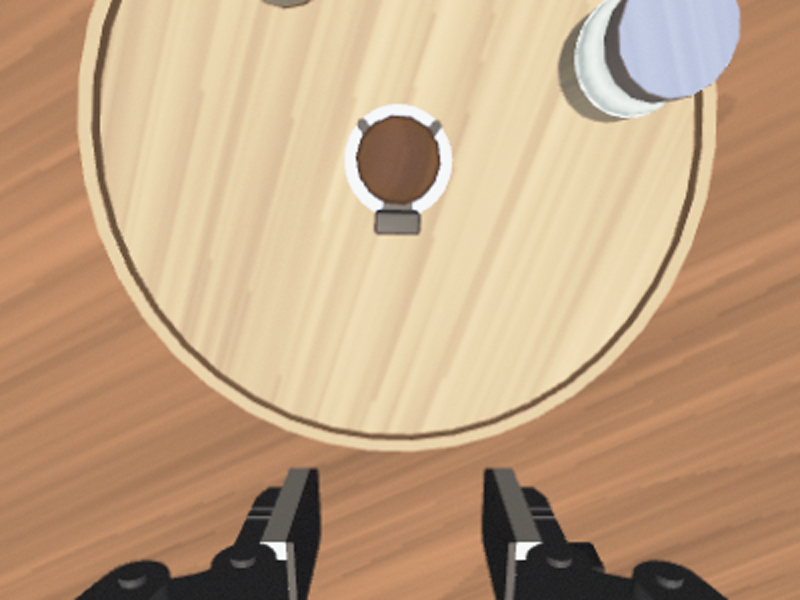

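The clip sits symmetrically round the spindle, tab top at about (398,223) and lips at (362,127) and (436,127). The clear jar is standing. I check the tab distance (should be 24.5 mm) and hand in if it agrees.

```bash
python3 - <<'E'
from h import *; import json
p=json.load(open('p6.json'));F=lambda x,y,z:px2w('wrist',(56+x/2,y/2),z,p)
u=np.array([np.cos(np.radians(-25.3)),np.sin(np.radians(-25.3))]);n=np.array([-u[1],u[0]])
k=F(398,159,.073)[:2];tb=F(398,222,.044)[:2];lp=(F(362,127,.032)+F(436,127,.032))[:2]/2
W=F(398,216,.024)[:2]
print('tab',(tb-k)@u,(tb-k)@n,'lips',(lp-k)@u,(lp-k)@n,'white bottom',(W-k)@u, 'knob',k)
grab('scene')
for l in ('jar_a','mill','mug'): print(l,[(np.round(d['rect']).tolist(),round(d['p'],2)) for d in recognise(l,'scene')][:2])
d=(tb-k)@u
if abs(d+.0245)<.0025: print(workorder.close_job())
E
```

```text
tab -0.025278916255095537 -9.291072615012601e-05 lips 0.013992733117405435 -0.0005427303011725677 white bottom -0.024080844286593527 knob [ 0.61214146 -0.02151253]
jar_a [([210.0, 177.0, 17.0, 30.0], 0.8), ([226.0, 212.0, 99.0, 76.0], 0.68)]
mill [([390.0, 309.0, 33.0, 57.0], 0.6), ([196.0, 214.0, 17.0, 31.0], 0.28)]
mug [([197.0, 108.0, 30.0, 38.0], 0.71)]
the job is handed in; nothing more can be done
None
```

The job is handed in at about 19 s of the 51 s allowed: the tray is pressed down (deck measured at about 24 mm), the small black clip is snapped home (tab about 25 mm from the spindle axis, 24.5 mm expected), the jars are standing, the mill and mug are where they were, and the hand is clear; the judge's verdict was not shown.

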